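# Read a bracelet size on the sprung slide gauge

## Task

Take the bracelet size off the sloping gauge: by its upright tab, draw the sprung slide down the slope until its pointer is level with the steel clip on the edge rail, and keep it steady there for two seconds so that I can read it. Then ease the slide back up until it is fully home, without letting it snap back, and let go. Do not draw it more than a centimetre past the clip, do not shift the clip, and leave the other things on the dresser where they stand.

Things in the scene. Friction and masses are not known exactly. Their poses are not given: they have to be found in the camera images.
- gauge_stand: Bracelet gauge: fixed wooden stand, 128 mm wide (x), 166 mm deep (y), origin under its centre. Its deck, 206 mm long, slopes at 38 degrees: lowest (14 mm up) at its -y edge, highest (141 mm up) at its +y edge. Slide and clip run along the deck; two rails 5 mm high run under the slide.
- housing (a point): Middle of the lower face of the grey spring housing, at the deck: 74 mm wide, 50 mm along the slope, standing 64 mm square to the deck at its top end. This face is 24 mm upslope of the tab's centre when the slide is home. It overhangs the tab: the gripper must come in about square to the deck, leaning to the low end.
- tab_grip (a point): Grip point on the centre line of the slide's upright grey tab, 29 mm above the deck. The tab is 14 mm across the slope, 20 mm along it, its top 44 mm above the deck. Axes: x across the slope (to the clip rail), y up the slope, z square to the deck, outwards. Below the tab is a 44 x 26 mm foot plate, its top 7 mm above the deck.
- slide (a joint): How far the sprung slide is drawn down the slope, m: 0 fully home (up against its stop), 0.110 at most. A spring draws it home: about 2 N at home and 60 N/m more.
- pointer (a point): Tip of the slide's pointer, a 4 mm wide grey arm that reaches from the foot plate to the clip rail, 46 mm in +x from the tab's centre line, 5 mm above the deck. Same axes as tab_grip.
- clip_mark (a point): Middle of the steel clip's inner face, 5 mm above the deck. The clip is 16 mm wide, 8 mm along the slope, 25 mm high and sits stiffly on the thin rail at the deck's +x edge, 57 mm from the tab's centre line. Axes as tab_grip. Pointer and clip are level when pointer and clip_mark have the same place along y.
- clip (a joint): Place of the clip along the slope, m: pointer and clip are level when joint slide has the same value.
- comb: Bystander: wooden comb 150 x 31 x 8 mm lying flat, origin under its centre, z up.
- lipstick: Bystander: upright chrome lipstick tube, 21 mm across, 71 mm tall, origin under its centre, z up.
- pot: Bystander: small empty terracotta pot, 80 mm across, 70 mm tall, origin under its centre, z up.
- ring_cone: Bystander: clear glass ring cone, foot 64 mm across, 87 mm tall, origin under its centre, z up.
- perfume: Bystander: amber glass perfume bottle, 44 mm across, 100 mm tall, origin under its centre, z up.
- cream_jar: Bystander: low white jar, 60 mm across, 45 mm tall, origin under its centre, z up.
- coin_box: Bystander, fixed: grey plastic coin box with a press button on its lid, 94 x 124 mm, 70 mm high with the button, origin under its centre.
Mind the look-alikes: they are no part of the job. Leave any blue look-alike of the gauge_stand alone.

How it is judged:
On the way:
1. the pointer is held level with the clip (within 5 mm), steady, for 1.5 s (y of pointer in the frame of clip_mark between -0.005 and 0.005 m and velocity of joint slide between -0.03 and 0.03 m/s), for 1.5 s.
At the end, for the whole second after the job is handed in: The slide is fully home (within 4 mm) and at rest, the clip is within 3 mm of where it was, and nothing else has been moved more than 20 mm (value of joint slide below 0.004 m and velocity of joint slide between -0.01 and 0.01 m/s and distance of clip_mark from where it was at the start of the episode below 0.003 m); the robot touches nothing.
It fails at once if the slide snaps back (faster than 0.4 m/s up the slope) (velocity of joint slide below -0.4 m/s).
It fails at once if the slide is drawn more than 13 mm past the clip (y of pointer in the frame of clip_mark below -0.013 m).
It fails at once if the clip is shifted by more than 3 mm (distance of clip_mark from where it was at the start of the episode above 0.003 m).
It fails at once if a loose bystander is moved more than 20 mm or tipped over (distance of any of comb, lipstick, pot, ring_cone, perfume, cream_jar from where it was at the start of the episode above 0.02 m or angle between any of comb, lipstick, pot, ring_cone, perfume, cream_jar's own z axis and vertical above 0.5 rad).
It also fails if it takes over 48 s, if anything falls off the work surface, if the arm or the gripper's body presses on something with over 40 N, if the wrist force passes 120 N, or if a joint passes its speed limit or range.

## Robot

A 7-joint arm with a two-finger parallel gripper is mounted at the origin on the work surface. World frame = base frame: x ahead of the robot, y to its left, z up, the work surface at z = 0. Lengths are in m, angles in rad, forces in N, time in s.
With the tool pointing down it reaches from about 0.4 to 0.9 m from the base axis. Payload 5.5 kg.
Tool frame: the origin (TCP) lies at the very end of the fingers, on their centre line; the grasp point (between the pads) lies 19 mm behind it; z points along the fingers, y is the line along which they close (so a half turn about z gives the same grasp; the last joint's range is limited). The gripper opens to 92 mm and grips with 3 to 60 N. Pads are 19 mm wide; open, the fingers measure 130 mm over their backs; the gripper's body (75 mm by 190 mm) begins 47 mm behind the grasp point.
Start: joints at [1.554, 0.501, -0.427, 1.55, 0.221, 1.138, -0.21], TCP at [0.18, -0.625, 0.227] pointing down, gripper open.
Joint ranges: [-2.88, 2.88], [-0.31, 2.03], [-1.54, 1.56], [0.2, 2.42], [-1.41, 4.55], [0.19, 2.02], [-2.57, 2.57]. Speed limits (rad/s): [2.57, 2.57, 3.14, 3.14, 3.14, 3.14, 3.14].

## Interface

Orientations are given as a unit quaternion [x, y, z, w].
In Python, from station import r gives the robot as it stands.
- The arm moves only by the tool jog_arm, never from a script. Its argument "increments" is a list of rows, each an object of numbers: "x", "y", "z": the shift along the world's x, y, z in m; "yaw": the turn about the world's z in degrees; "hand": the finger opening in m, from 0 to 0.0918. A call has 1 to 12 rows; each row is the pose to reach, as a shift and turn from the pose commanded when the call began; what a row does not reach only later rows make up. A row lasts 1/12 s, in which the tool goes at most 41.7 mm and 7.16 degrees, less where a joint would pass 70% of its speed; a pose out of reach is approached as far as the arm can. A call with a gripper value outside its range is refused whole. The fingers move at their own pace and stop on an object; "newtons" is the grip in N (left out, the last holds). Time passes only in rows, so rows that repeat a pose let the fingers close. It gives the time, the measured TCP pose, the force, the opening and the grip force at its end, in the units of the state.
- r.read_state(): the state, without advancing time (a new reading comes with each control period).
- r.get_image(name): name is "side" or "top" or "wrist"; returns the picture (400x640x3 uint8, red, green, blue); there is no depth.
- r.camera_params(name): a dict with "K" (3x3 intrinsics, pixels), "rvec" (rotation vector, rad) and "tvec" (3), from world to camera coordinates, as OpenCV has them. Camera axes: x right, y down, z forward; pixel columns grow to the right and rows downward; lengths in m; the calibration is good to about 2 mm. A picture is of the moment at which its call begins: read the wrist's pose just before it. camera_params takes no time and is no camera call; for the wrist camera it gives the pose at the moment of the call.
- r.hand_in(): hands the job in; it is judged then, once.
The state is a dict: "time_s": time; "joint_positions": joint angles; "qvel": joint speeds; "joint_torque": joint torques, N m; "tool_pos": TCP position; "orientation": TCP orientation; "force": force on the tool from outside, world axes, zero at the start; "torque": the same for the moment, N m; "width": finger opening in m; "grasp_force": force on a finger pad.
Only numpy, scipy, OpenCV 4.12 (cv2) and the standard library are available. Lean on these libraries where they do the work, as an engineer would, in place of code of your own. Each camera call takes 0.05 s, during which the arm holds its last target. There are 200 camera calls.

## Working session

There is one attempt and no reset: what is moved stays moved. The work goes in short steps, Python scripts to look and compute and a tool call to move; the robot and the scene stay as the last step left them, time stands still between calls to the robot, and variables do not carry over. Pictures are saved under pics/ and viewed, at most 10 in all, crops included, and the job is handed in when it is done.

Besides the shell and the picture viewer there is one more tool, called after ">>>" by a JSON object that holds its "api" and its "payload". jog_arm: Moves the arm, as the interface text tells. Its arguments: {"type":"object","properties":{"increments":{"type":"array"},"newtons":{"type":"number"}},"required":["increments"]}

```bash
mkdir -p pics; ls
python3 - <<'E'
from station import r
import cv2, numpy as np
s=r.read_state(); print(s)
for n in("side","top"):
    im=r.get_image(n); cv2.imwrite(f"pics/{n}0.png",im[:,:,::-1])
    p=r.camera_params(n); print(n,p)
E
```

```text
pics
{'time_s': 0.0, 'joint_positions': array([ 1.55418296,  0.50181836, -0.42677767,  1.55147775,  0.2208083 ,
        1.13829669, -0.21032111]), 'qvel': array([ 0.00059758, -0.00086465,  0.00080057,  0.00144629, -0.00186989,
        0.00098944, -0.00011313]), 'joint_torque': array([-7.51379939e-04, -5.66584146e+01, -5.81656516e+00, -2.79111743e+01,
       -6.84797857e-02,  3.08470521e-02,  1.96969499e-04]), 'tool_pos': array([ 0.17926434, -0.62404909,  0.22568411]), 'orientation': array([ 9.90226393e-01,  1.39465932e-01, -1.14521819e-04, -9.64749392e-04]), 'force': array([ 0.1886388 , -0.01608342,  0.41776341]), 'torque': array([ 0.02344957, -0.02269891,  0.00951293]), 'grasp_force': 0.0, 'width': 0.091797439624328}
side {'K': array([[513.6264343 ,   0.        , 327.66560146],
       [  0.        , 513.6264343 , 197.52260417],
       [  0.        ,   0.        ,   1.        ]]), 'rvec': array([ 0.76444791, -2.37316629,  1.33548172]), 'tvec': array([0.49351832, 0.23665245, 1.13117577])}
top {'K': array([[389.79071298,   0.        , 321.38839154],
       [  0.        , 389.79071298, 192.4766953 ],
       [  0.        ,   0.        ,   1.        ]]), 'rvec': array([ 2.15853618, -2.20399711,  0.09778207]), 'tvec': array([0.05727533, 0.55500889, 1.20724078])}
```

View pics/top0.png

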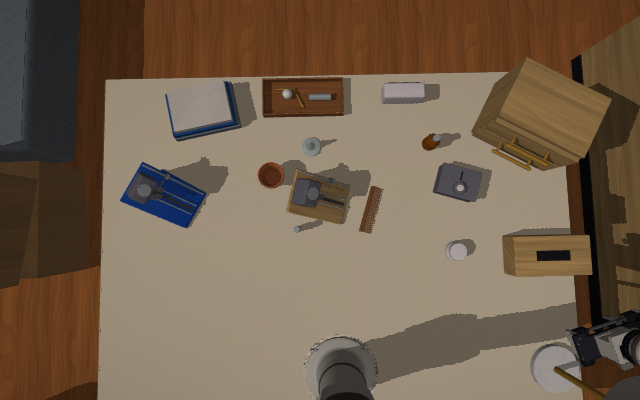

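View pics/side0.png

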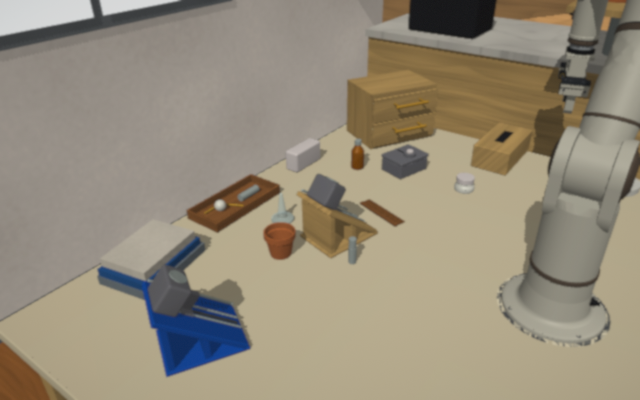

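The pictures show three candidates:
- Wooden gauge: top (318,197), side (330,220). It has a grey housing, and its low end is to the right in the top view.
- Blue look-alike: top (163,195), side (195,310). Leave alone.
- Grey coin box with a button: top (459,183). Leave alone.

I choose the wooden one and check it in a close crop.

Run:
```python
import cv2, numpy as np
a=cv2.imread("pics/top0.png")[160:235,275:395]; b=cv2.imread("pics/side0.png")[165:265,290:390]
a=cv2.resize(a,(800,500),interpolation=cv2.INTER_CUBIC); cv2.imwrite("pics/ca.png",a)
cv2.imwrite("pics/cb.png",cv2.resize(b,(600,600),interpolation=cv2.INTER_CUBIC))
```

```text
(no output)
```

View pics/ca.png

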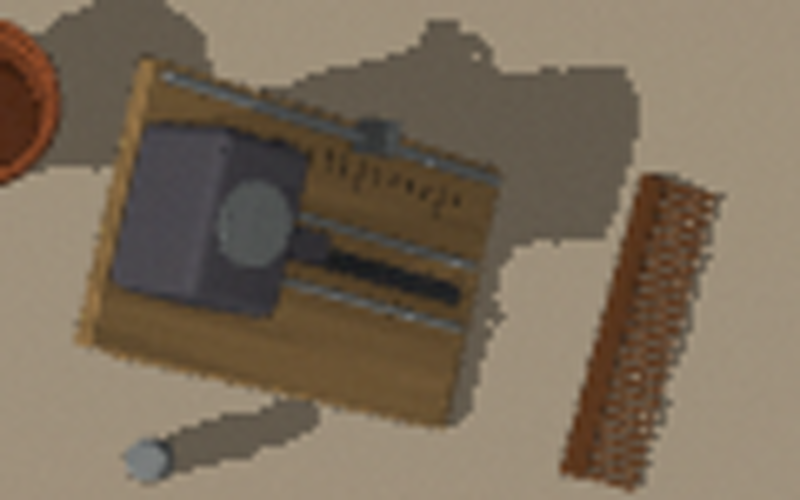

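View pics/cb.png

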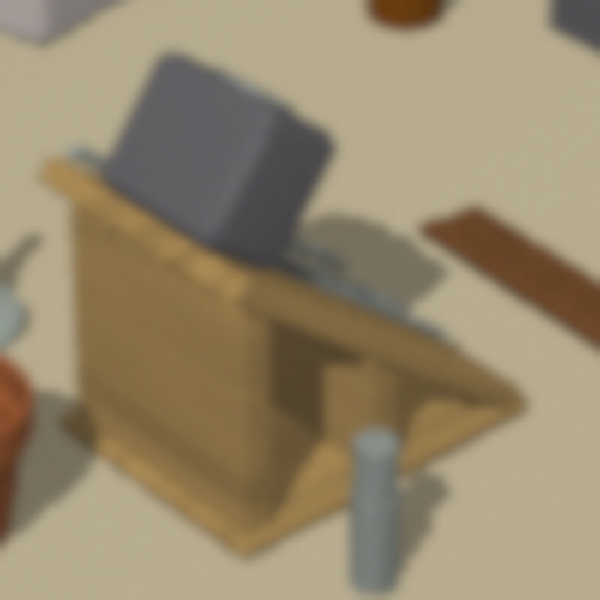

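The top crop confirms the choice. The housing is at crop (210,215), the tab is just showing at (312,245) in front of it, the clip is on the +x rail at (378,135), and the low end is on the right.

```bash
cat > h.py <<'E'
import numpy as np, cv2
from station import r
def ray(n,uv,p=None):
    p=p or r.camera_params(n); R=cv2.Rodrigues(np.array(p["rvec"]))[0]
    c=-R.T@p["tvec"]; q=cv2.undistortPoints(np.array([[uv]],float),p["K"],None)[0,0]
    return c,R.T@np.array([*q,1.])
def onz(n,uv,z,p=None):
    c,d=ray(n,uv,p); return c+d*(z-c[2])/d[2]
def onplane(n,uv,p0,nn,p=None):
    c,d=ray(n,uv,p); return c+d*((p0-c)@nn)/(d@nn)
E
python3 - <<'E'
from h import *
C=lambda x,y:(275+x/6.667-.5,160+y/6.667-.5)
P=[onz("top",C(*q),z) for q,z in(((143,58),.141),((80,345),.141),((500,172),.014),((448,425),.014))]
for p in P: print(p.round(4))
w=lambda a,b:np.linalg.norm((P[a]-P[b])[:2])
print(w(0,1),w(2,3),w(0,2),w(1,3),"cam",ray("top",(320,200))[0])
up=(P[0]+P[1]-P[2]-P[3])[:2]; print("yaw of stand", np.degrees(np.arctan2(*up[::-1]))-90)
x=(P[0]+P[2]-P[1]-P[3])[:2]; print(np.degrees(np.arctan2(*x[::-1])), sum(P)/4)
p=r.camera_params("wrist"); R=cv2.Rodrigues(p["rvec"])[0]; print("wrist cam",-R.T@p["tvec"],R[2],p["K"][0,0])
E
```

```text
[0.6175 0.1179 0.141 ]
[0.4947 0.1467 0.141 ]
[ 0.5779 -0.0444  0.014 ]
[ 0.458  -0.0165  0.014 ]
0.1261061983785033 0.12317666214511344 0.1670831214669653 0.1672521768561004 cam [0.45321889 0.05393625 1.24917139]
yaw of stand -13.203169237265968
-13.13813304309998 [0.5370499 0.0509448 0.0775   ]
wrist cam [ 0.24438683 -0.60469277  0.38378451] [-0.24315808 -0.0683809  -0.96757336] 334.2992670610074
```

>>> {"api": "jog_arm", "payload": {"increments": [{"x": 0.02, "y": 0.034, "z": 0.01, "yaw": 6, "hand": 0.044}, {"x": 0.04, "y": 0.068, "z": 0.02, "yaw": 12}, {"x": 0.06, "y": 0.102, "z": 0.03, "yaw": 18}, {"x": 0.08, "y": 0.137, "z": 0.04, "yaw": 24}, {"x": 0.1, "y": 0.171, "z": 0.054, "yaw": 30}, {"x": 0.12, "y": 0.205, "z": 0.054, "yaw": 36}, {"x": 0.14, "y": 0.239, "z": 0.054, "yaw": 42}, {"x": 0.16, "y": 0.273, "z": 0.054, "yaw": 48}, {"x": 0.18, "y": 0.307, "z": 0.054, "yaw": 54}, {"x": 0.2, "y": 0.341, "z": 0.054, "yaw": 60}, {"x": 0.22, "y": 0.376, "z": 0.054, "yaw": 60.8}, {"x": 0.24, "y": 0.41, "z": 0.054, "yaw": 60.8}]}}

```text
invalid input
```

>>> {"api": "jog_arm", "payload": {"increments": [{"x": 0.02, "y": 0.034, "z": 0.01, "yaw": 6.0, "hand": 0.044}], "newtons": 20}}

```text
time_s: 0.18
tool_pos: [0.1922, -0.5949, 0.2333]
orientation: [0.983, 0.186, -0.002, -0.001]
force: [-1.0, -0.6, -0.5]
width: 0.0884
grasp_force: 0.0
```

>>> {"api": "jog_arm", "payload": {"increments": [{"x": 0.02, "y": 0.034, "z": 0.01, "yaw": 6, "hand": 0.044}, {"x": 0.04, "y": 0.068, "z": 0.02, "yaw": 12, "hand": 0.044}, {"x": 0.06, "y": 0.102, "z": 0.03, "yaw": 18, "hand": 0.044}, {"x": 0.08, "y": 0.137, "z": 0.044, "yaw": 24, "hand": 0.044}, {"x": 0.1, "y": 0.171, "z": 0.044, "yaw": 30, "hand": 0.044}, {"x": 0.12, "y": 0.205, "z": 0.044, "yaw": 36, "hand": 0.044}, {"x": 0.14, "y": 0.239, "z": 0.044, "yaw": 42, "hand": 0.044}, {"x": 0.16, "y": 0.273, "z": 0.044, "yaw": 48, "hand": 0.044}, {"x": 0.18, "y": 0.307, "z": 0.044, "yaw": 54, "hand": 0.044}, {"x": 0.2, "y": 0.341, "z": 0.044, "yaw": 54.8, "hand": 0.044}, {"x": 0.22, "y": 0.376, "z": 0.044, "yaw": 54.8, "hand": 0.044}, {"x": 0.24, "y": 0.41, "z": 0.044, "yaw": 54.8, "hand": 0.044}], "newtons": 20}}

```text
time_s: 1.18
tool_pos: [0.4398, -0.1789, 0.2807]
orientation: [0.784, 0.621, -0.0, 0.0]
force: [-0.4, -0.9, -0.1]
width: 0.0442
grasp_force: 0.0
```

>>> {"api": "jog_arm", "payload": {"increments": [{"x": 0.02, "y": 0.034, "z": 0, "yaw": 0, "hand": 0.044}, {"x": 0.04, "y": 0.068, "z": 0, "yaw": 0, "hand": 0.044}, {"x": 0.06, "y": 0.1, "z": 0, "yaw": 0, "hand": 0.044}, {"x": 0.075, "y": 0.134, "z": 0, "yaw": 0, "hand": 0.044}, {"x": 0.075, "y": 0.134, "z": 0, "yaw": 0, "hand": 0.044}, {"x": 0.075, "y": 0.134, "z": 0, "yaw": 0, "hand": 0.044}, {"x": 0.075, "y": 0.134, "z": 0, "yaw": 0, "hand": 0.044}], "newtons": 20}}

```text
time_s: 1.77
tool_pos: [0.5141, -0.0469, 0.2803]
orientation: [0.783, 0.622, -0.001, -0.0]
force: [0.1, -0.2, 0.1]
width: 0.0441
grasp_force: 0.0
```

Run:
```python
from h import *
import pickle
s=r.read_state(); p=r.camera_params("wrist"); im=r.get_image("wrist")
pickle.dump((p,s),open("w0.pkl","wb")); cv2.imwrite("pics/w0.png",im[:,:,::-1])
print(s["tool_pos"],s["orientation"],s["width"],s["joint_positions"]); R=cv2.Rodrigues(p["rvec"])[0]; print(-R.T@p["tvec"],R[2])
```

```text
[ 0.51410211 -0.0469102   0.28025268] [ 7.83276297e-01  6.21673469e-01 -5.18004466e-04 -2.70111453e-04] 0.04412039436374112 [ 0.84741186  0.30160533 -0.9654142   1.80696563  0.26818552  1.17375146
 -0.43142122]
[0.52941006 0.02026927 0.43820787] [-0.05755545 -0.24704734 -0.9672926 ]
```

View pics/w0.png

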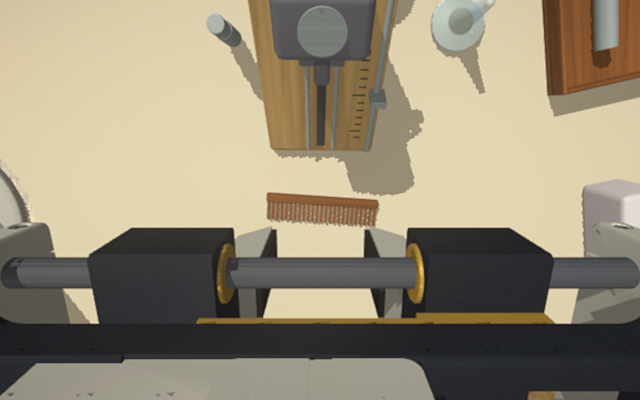

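The wrist view shows the housing at (322,25), the tab below it at (322,75), the slot down to (321,145), the clip at (378,99), and the deck's low edge from (272,150) to (367,150). I'll enlarge it for pixel accuracy.

Run:
```python
import cv2
cv2.imwrite("pics/w0c.png",cv2.resize(cv2.imread("pics/w0.png")[40:160,260:400],(700,600),interpolation=cv2.INTER_CUBIC))
```

```text
(no output)
```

View pics/w0c.png

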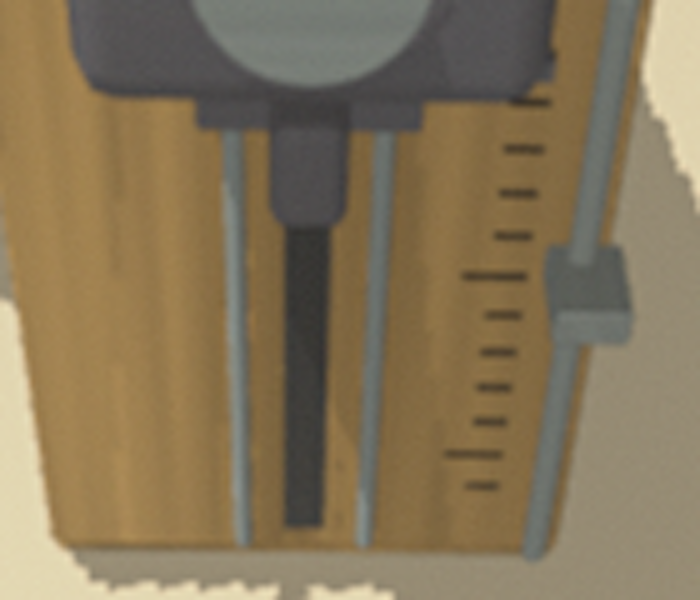

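The enlarged crop shows the following (crop pixels):
- Foot plate front edge at y≈130, x 197–420.
- Tab top front edge at y≈222, x 272–348.
- Clip top front edge at y≈312, x 555–632, with the top back edge at y≈248.
- Deck low edge at y≈547, x 58–552.

```bash
cat >> h.py <<'E'
import pickle
W=lambda x,y:(260+(x+.5)/5-.5,40+(y+.5)/5-.5)
def frame(yaw,o):
    a=np.radians(yaw); t=np.radians(38)
    ex=np.array([np.cos(a),np.sin(a),0]); h=np.array([-np.sin(a),np.cos(a),0]); z=np.array([0,0,1.])
    return o,np.array([ex,h*np.cos(t)+z*np.sin(t),-h*np.sin(t)+z*np.cos(t)])
E
python3 - <<'E'
from h import *
p,s=pickle.load(open("w0.pkl","rb"))
L,Rr=[onz("wrist",W(*q),.014,p) for q in((55,543),(555,548))]
d=Rr-L; print("low edge",L,Rr,np.linalg.norm(d),np.degrees(np.arctan2(d[1],d[0])))
yaw=-13.2
o=(L+Rr)/2
for it in range(2):
  o,B=frame(yaw,o)
  def at(q,h): return B@(onplane("wrist",W(*q),o+B[2]*h,B[2],p)-o)
  r1=[at(q,.005) for q in((232,140),(243,540))]; r2=[at(q,.005) for q in((384,140),(364,540))]; r3=[at(q,.005) for q in((590,230),(537,550))]
  sl=[np.degrees(np.arctan2(b[0]-a[0],a[1]-b[1])) for a,b in(r1,r2,r3)]; print("yaw",yaw,"rail skew",sl)
  yaw+=np.mean(sl)
for n,q,h in(("slot low",(303,525),0),("foot L",(197,130),.007),("foot R",(420,130),.007),("tab fl",(272,222),.044),("tab fr",(348,222),.044),
  ("clip tl",(545,248),.025),("clip tr",(621,248),.025),("clip fl",(555,312),.025),("clip fr",(632,312),.025),("clip bot",(555,342),.005),("hous",(100,96),.064),("hous",(530,96),.064)):
  print(n,(1000*at(q,h)).round(1))
E
```

```text
low edge [ 0.45739159 -0.01306999  0.014     ] [ 0.58032061 -0.04291087  0.014     ] 0.1264990972974315 -13.644557067101605
yaw -13.2 rail skew [np.float64(-0.3871567944573153), np.float64(-0.29051030225578317), np.float64(-0.3063076426220885)]
yaw -13.527991579778394 rail skew [np.float64(-0.12873582317821317), np.float64(-0.032018165014336415), np.float64(-0.04772200162652806)]
slot low [-0.6  7.1 -0. ]
foot L [-21.8 118.8   7. ]
foot R [ 21.4 119.2   7. ]
tab fl [ -6.6 123.6  44. ]
tab fr [  6.9 123.7  44. ]
clip tl [ 45.8 105.4  25. ]
clip tr [ 60.5 105.6  25. ]
clip fl [49.6 90.5 25. ]
clip fr [65.1 90.7 25. ]
clip bot [54.3 67.6  5. ]
hous [-32.5 159.2  64. ]
hous [ 33.7 159.8  64. ]
```

```bash
cat >> h.py <<'E'
def setup():
    p,s=pickle.load(open("w0.pkl","rb"))
    o=sum(onz("wrist",W(*q),.014,p) for q in((55,543),(555,548)))/2
    return (*frame(-13.6,o),p)
E
python3 - <<'E'
from h import *
o,B,p=setup()
at=lambda q,h:B@(onplane("wrist",W(*q),o+B[2]*h,B[2],p)-o)
for q,h in(((555,312),.025),((555,342),.025),((632,342),.025),((545,248),.005),((553,75),.005),((312,-120),.064),((312,88),.064)): print(q,(1e3*at(q,h)).round(1))
# side-view check of clip/ housing
hb=o+.1565*B[1]; h=np.array([B[1][0],B[1][1],0]); h/=np.linalg.norm(h)
t=hb-.053*h; t[2]=hb[2]+.008; s=r.read_state()
print("house base",hb,"h",h,"target",t,"delta",t-s["tool_pos"]); print("B",B.round(4))
E
```

```text
(555, 312) [49.6 90.6 25. ]
(555, 342) [50.5 83.2 25. ]
(632, 342) [66.2 83.4 25. ]
(545, 248) [49.1 91.5  5. ]
(553, 75) [ 45.9 129.6   5. ]
(312, -120) [ -0.4 191.6  64. ]
(312, 88) [  0.  160.8  64. ]
house base [0.54785469 0.09187538 0.11035102] h [0.23514211 0.971961   0.        ] target [0.53539216 0.04036145 0.11835102] delta [ 0.02143868  0.08826933 -0.16191639]
B [[ 0.972  -0.2351  0.    ]
 [ 0.1853  0.7659  0.6157]
 [-0.1448 -0.5984  0.788 ]]
```

>>> {"api": "jog_arm", "payload": {"increments": [{"x": 0.008, "y": 0.03, "z": -0.03, "yaw": -0.5, "hand": 0.044}, {"x": 0.015, "y": 0.06, "z": -0.06, "yaw": -0.5, "hand": 0.044}, {"x": 0.021, "y": 0.088, "z": -0.08, "yaw": -0.5, "hand": 0.044}, {"x": 0.021, "y": 0.088, "z": -0.1, "yaw": -0.5, "hand": 0.044}, {"x": 0.021, "y": 0.088, "z": -0.12, "yaw": -0.5, "hand": 0.044}, {"x": 0.021, "y": 0.088, "z": -0.135, "yaw": -0.5, "hand": 0.044}, {"x": 0.021, "y": 0.088, "z": -0.145, "yaw": -0.5, "hand": 0.044}, {"x": 0.021, "y": 0.088, "z": -0.15, "yaw": -0.5, "hand": 0.044}, {"x": 0.021, "y": 0.088, "z": -0.15, "yaw": -0.5, "hand": 0.044}, {"x": 0.021, "y": 0.088, "z": -0.15, "yaw": -0.5, "hand": 0.044}]}}

```text
time_s: 2.65
tool_pos: [0.5359, 0.0405, 0.1312]
orientation: [0.787, 0.617, 0.0, 0.0]
force: [0.5, -0.4, 0.3]
width: 0.0437
grasp_force: 0.0
```

Run:
```python
from h import *
s=r.read_state();print(s["tool_pos"],s["force"],s["torque"])
a=r.get_image("wrist")[:,:,::-1]; b=r.get_image("side")[:,:,::-1][100:300,230:430]
cv2.imwrite("pics/c1.png",np.vstack([cv2.resize(a[:330],(560,289)),cv2.resize(b,(560,560))[120:420]]))
```

```text
[0.53593594 0.04049879 0.13123622] [ 0.48100249 -0.42291242  0.26748517] [-0.03833032 -0.12543949 -0.01260132]
```

View pics/c1.png

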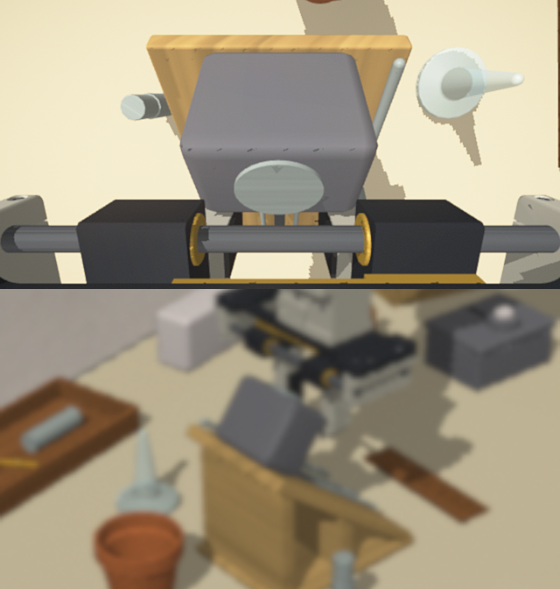

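The wrist half shows the fingers straddling the line of the tab just in front of the housing. The disc is on the housing's top face at (278,185), and the gripper body is clear with no contact force. I'll go down the last bit slowly.

>>> {"api": "jog_arm", "payload": {"increments": [{"x": 0, "y": 0, "z": -0.003, "yaw": 0, "hand": 0.044}, {"x": 0, "y": 0, "z": -0.006, "yaw": 0, "hand": 0.044}, {"x": 0, "y": 0, "z": -0.009, "yaw": 0, "hand": 0.044}, {"x": 0, "y": 0, "z": -0.012, "yaw": 0, "hand": 0.044}, {"x": 0, "y": 0, "z": -0.012, "yaw": 0, "hand": 0.044}]}}

```text
time_s: 3.17
tool_pos: [0.535, 0.0412, 0.118]
orientation: [0.786, 0.618, -0.0, -0.0]
force: [0.4, -0.4, -0.1]
width: 0.044
grasp_force: 0.0
```

>>> {"api": "jog_arm", "payload": {"increments": [{"x": 0, "y": 0, "z": -0.0015, "yaw": 0, "hand": 0.044}, {"x": 0, "y": 0, "z": -0.003, "yaw": 0, "hand": 0.044}, {"x": 0, "y": 0, "z": -0.003, "yaw": 0, "hand": 0.03}, {"x": 0, "y": 0, "z": -0.003, "yaw": 0, "hand": 0.02}, {"x": 0, "y": 0, "z": -0.003, "yaw": 0, "hand": 0.01}, {"x": 0, "y": 0, "z": -0.003, "yaw": 0, "hand": 0.005}, {"x": 0, "y": 0, "z": -0.003, "yaw": 0, "hand": 0.005}, {"x": 0, "y": 0, "z": -0.003, "yaw": 0, "hand": 0.005}, {"x": 0, "y": 0, "z": -0.003, "yaw": 0, "hand": 0.005}], "newtons": 35}}

```text
time_s: 3.92
tool_pos: [0.5356, 0.0413, 0.1158]
orientation: [0.786, 0.618, 0.0, 0.0]
force: [0.2, -0.6, 0.3]
width: 0.0136
grasp_force: 35.0
```

>>> {"api": "jog_arm", "payload": {"increments": [{"x": -0.0003, "y": -0.0012, "z": -0.0009, "yaw": 0, "hand": 0.005}, {"x": -0.0007, "y": -0.0031, "z": -0.0025, "yaw": 0, "hand": 0.005}, {"x": -0.0011, "y": -0.0046, "z": -0.0037, "yaw": 0, "hand": 0.005}, {"x": -0.0015, "y": -0.0061, "z": -0.0049, "yaw": 0, "hand": 0.005}, {"x": -0.0019, "y": -0.0077, "z": -0.0062, "yaw": 0, "hand": 0.005}, {"x": -0.0019, "y": -0.0077, "z": -0.0062, "yaw": 0, "hand": 0.005}]}}

```text
time_s: 4.42
tool_pos: [0.5336, 0.0332, 0.1093]
orientation: [0.786, 0.618, -0.0, -0.0]
force: [0.2, 1.2, 2.4]
width: 0.0134
grasp_force: 35.0
```

>>> {"api": "jog_arm", "payload": {"increments": [{"x": -0.0004, "y": -0.0018, "z": -0.0014, "yaw": 0, "hand": 0.005}, {"x": -0.0009, "y": -0.0038, "z": -0.0031, "yaw": 0, "hand": 0.005}, {"x": -0.0015, "y": -0.0061, "z": -0.0049, "yaw": 0, "hand": 0.005}, {"x": -0.002, "y": -0.0084, "z": -0.0068, "yaw": 0, "hand": 0.005}, {"x": -0.0026, "y": -0.0107, "z": -0.0086, "yaw": 0, "hand": 0.005}, {"x": -0.0032, "y": -0.013, "z": -0.0105, "yaw": 0, "hand": 0.005}, {"x": -0.0037, "y": -0.0153, "z": -0.0123, "yaw": 0, "hand": 0.005}, {"x": -0.0043, "y": -0.0176, "z": -0.0142, "yaw": 0, "hand": 0.005}, {"x": -0.0048, "y": -0.02, "z": -0.016, "yaw": 0, "hand": 0.005}, {"x": -0.0052, "y": -0.0214, "z": -0.0172, "yaw": 0, "hand": 0.005}, {"x": -0.0052, "y": -0.0214, "z": -0.0172, "yaw": 0, "hand": 0.005}]}}

```text
time_s: 5.33
tool_pos: [0.5284, 0.0118, 0.0921]
orientation: [0.786, 0.618, 0.0, -0.0]
force: [-0.7, 0.8, 6.3]
width: 0.0135
grasp_force: 35.0
```

Run:
```python
from h import *
s=r.read_state();print(s["tool_pos"],s["force"],s["width"])
p=r.camera_params("wrist");a=r.get_image("wrist")[:,:,::-1]; t=r.get_image("top")[:,:,::-1]
pickle.dump((p,s),open("w2.pkl","wb"));cv2.imwrite("pics/w2.png",a);cv2.imwrite("pics/t2.png",t)
cv2.imwrite("pics/c2.png",np.vstack([cv2.resize(a[130:330,240:540],(660,440-140))[:300],cv2.resize(t[165:215,300:410],(660,300),interpolation=cv2.INTER_CUBIC)]))
```

```text
[0.52838102 0.0118392  0.09207897] [-0.69920389  0.84389446  6.31463999] 0.013473574343105085
```

View pics/c2.png

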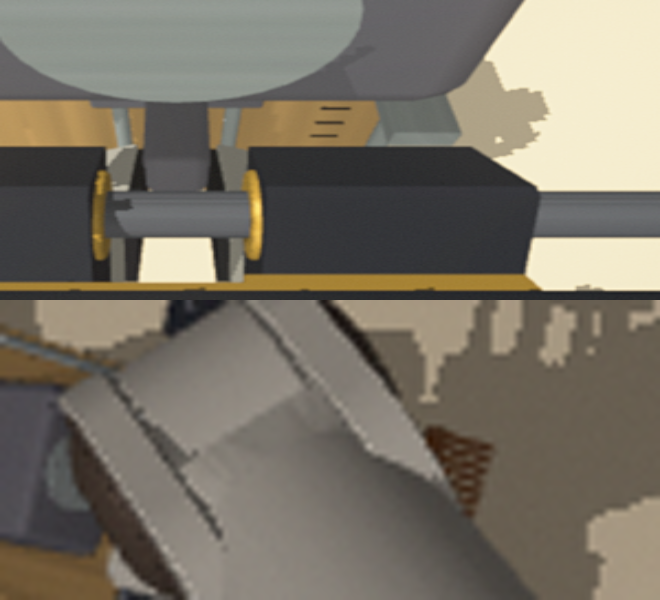

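The upper half (wrist) shows the tab between the fingers at (178,150), the foot plate's front edge at y≈106 (x 90–268), and the clip at (415,125). The top view is blocked by the wrist. I'll check the slide's place from the foot edge and clip.

Run:
```python
from h import *
o,B,_=setup(); p,s=pickle.load(open("w2.pkl","rb"))
Q=lambda x,y:(240+x/2.2-.3,130+y/1.5-.3)
at=lambda q,h:(1e3*(B@(onplane("wrist",Q(*q),o+B[2]*h,B[2],p)-o))).round(1)
for n,q,h in(("footL",(90,106),.007),("footR",(268,106),.007),("tab fl",(145,190),.044),("tab fr",(210,190),.044),("clip tl back",(388,137),.025),("clip tr back",(460,133),.025),("housing edge",(178,99),.064)): print(n,at(q,h))
```

```text
footL [-22.4  81.7   7. ]
footR [22.8 81.6  7. ]
tab fl [-7.4 86.3 44. ]
tab fr [ 6.8 86.3 44. ]
clip tl back [48.7 88.1 25. ]
clip tr back [64.7 90.5 25. ]
housing edge [ -0.3 160.5  64. ]
```

>>> {"api": "jog_arm", "payload": {"increments": [{"x": -0.0004, "y": -0.0015, "z": -0.0012, "yaw": 0, "hand": 0.005}, {"x": -0.0007, "y": -0.0031, "z": -0.0025, "yaw": 0, "hand": 0.005}, {"x": -0.0011, "y": -0.0046, "z": -0.0037, "yaw": 0, "hand": 0.005}, {"x": -0.0015, "y": -0.0061, "z": -0.0049, "yaw": 0, "hand": 0.005}, {"x": -0.0015, "y": -0.0061, "z": -0.0049, "yaw": 0, "hand": 0.005}, {"x": -0.0015, "y": -0.0061, "z": -0.0049, "yaw": 0, "hand": 0.005}]}}

```text
time_s: 5.93
tool_pos: [0.527, 0.0062, 0.0875]
orientation: [0.786, 0.618, 0.0, -0.0]
force: [-1.1, 0.2, 6.6]
width: 0.0134
grasp_force: 35.0
```

Run:
```python
from h import *
s=r.read_state();print(s["tool_pos"],s["force"],s["width"])
p=r.camera_params("wrist");a=r.get_image("wrist")[:,:,::-1]
pickle.dump((p,s),open("w3.pkl","wb"));cv2.imwrite("pics/w3.png",a)
cv2.imwrite("pics/c3.png",cv2.resize(a[180:240,270:470],(800,240),interpolation=cv2.INTER_CUBIC))
```

```text
[0.52702188 0.00618013 0.08751284] [-1.06026092  0.20674347  6.57782628] 0.01342809179656601
```

View pics/c3.png

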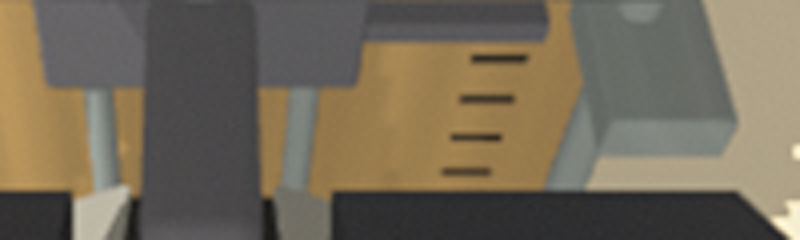

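The pointer is now in view. Its top face is at crop y 18–40 with the tip at x≈548. The foot plate's front edge is at y≈86 (x 45–360), and the clip's top face is at y 120–155 (x 600–735).

Run:
```python
from h import *
o,B,_=setup(); p,s=pickle.load(open("w3.pkl","rb"))
Q=lambda x,y:(270+(x+.5)/4-.5,180+(y+.5)/4-.5)
at=lambda q,h:(1e3*(B@(onplane("wrist",Q(*q),o+B[2]*h,B[2],p)-o))).round(1)
for n,q,h in(("footL",(47,86),.007),("footR",(360,86),.007),("ptr back",(548,17),.006),("ptr front",(548,40),.006),("clip tl back",(608,120),.025),("clip tr back",(738,120),.025),("clip front l",(592,156),.025),("clip front r",(728,155),.025)): print(n,at(q,h))
```

```text
footL [-22.1  73.6   7. ]
footR [21.8 73.6  7. ]
ptr back [45.5 87.5  6. ]
ptr front [46.5 82.6  6. ]
clip tl back [49.1 90.9 25. ]
clip tr back [64.9 90.9 25. ]
clip front l [49. 83. 25.]
clip front r [66.1 83.2 25. ]
```

Pointer centre is at about 85–86.6 mm and clip centre at about 87.0 mm, so they are level within 2 mm. Holding.

>>> {"api": "jog_arm", "payload": {"increments": [{"x": 0, "y": 0, "z": 0, "yaw": 0, "hand": 0.005}, {"x": 0, "y": 0, "z": 0, "yaw": 0, "hand": 0.005}, {"x": 0, "y": 0, "z": 0, "yaw": 0, "hand": 0.005}, {"x": 0, "y": 0, "z": 0, "yaw": 0, "hand": 0.005}, {"x": 0, "y": 0, "z": 0, "yaw": 0, "hand": 0.005}, {"x": 0, "y": 0, "z": 0, "yaw": 0, "hand": 0.005}, {"x": 0, "y": 0, "z": 0, "yaw": 0, "hand": 0.005}, {"x": 0, "y": 0, "z": 0, "yaw": 0, "hand": 0.005}, {"x": 0, "y": 0, "z": 0, "yaw": 0, "hand": 0.005}, {"x": 0, "y": 0, "z": 0, "yaw": 0, "hand": 0.005}, {"x": 0, "y": 0, "z": 0, "yaw": 0, "hand": 0.005}, {"x": 0, "y": 0, "z": 0, "yaw": 0, "hand": 0.005}]}}

```text
time_s: 6.98
tool_pos: [0.527, 0.0063, 0.0875]
orientation: [0.786, 0.618, 0.0, -0.0]
force: [-1.9, 0.8, 6.4]
width: 0.0137
grasp_force: 35.0
```

>>> {"api": "jog_arm", "payload": {"increments": [{"x": 0, "y": 0, "z": 0, "yaw": 0, "hand": 0.005}, {"x": 0, "y": 0, "z": 0, "yaw": 0, "hand": 0.005}, {"x": 0, "y": 0, "z": 0, "yaw": 0, "hand": 0.005}, {"x": 0, "y": 0, "z": 0, "yaw": 0, "hand": 0.005}, {"x": 0, "y": 0, "z": 0, "yaw": 0, "hand": 0.005}, {"x": 0, "y": 0, "z": 0, "yaw": 0, "hand": 0.005}, {"x": 0, "y": 0, "z": 0, "yaw": 0, "hand": 0.005}, {"x": 0, "y": 0, "z": 0, "yaw": 0, "hand": 0.005}, {"x": 0, "y": 0, "z": 0, "yaw": 0, "hand": 0.005}, {"x": 0, "y": 0, "z": 0, "yaw": 0, "hand": 0.005}, {"x": 0, "y": 0, "z": 0, "yaw": 0, "hand": 0.005}, {"x": 0, "y": 0, "z": 0, "yaw": 0, "hand": 0.005}]}}

```text
time_s: 7.98
tool_pos: [0.527, 0.0063, 0.0876]
orientation: [0.786, 0.618, 0.0, -0.0]
force: [-1.4, 1.5, 6.4]
width: 0.0134
grasp_force: 35.0
```

>>> {"api": "jog_arm", "payload": {"increments": [{"x": 0, "y": 0, "z": 0, "yaw": 0, "hand": 0.005}, {"x": 0, "y": 0, "z": 0, "yaw": 0, "hand": 0.005}, {"x": 0, "y": 0, "z": 0, "yaw": 0, "hand": 0.005}, {"x": 0, "y": 0, "z": 0, "yaw": 0, "hand": 0.005}, {"x": 0, "y": 0, "z": 0, "yaw": 0, "hand": 0.005}, {"x": 0, "y": 0, "z": 0, "yaw": 0, "hand": 0.005}]}}

```text
time_s: 8.48
tool_pos: [0.527, 0.0063, 0.0876]
orientation: [0.786, 0.618, 0.0, 0.0]
force: [-1.8, -0.2, 6.0]
width: 0.0135
grasp_force: 35.0
```

>>> {"api": "jog_arm", "payload": {"increments": [{"x": 0.0003, "y": 0.0013, "z": 0.001, "yaw": 0, "hand": 0.005}, {"x": 0.0008, "y": 0.0031, "z": 0.0025, "yaw": 0, "hand": 0.005}, {"x": 0.0013, "y": 0.0053, "z": 0.0043, "yaw": 0, "hand": 0.005}, {"x": 0.0018, "y": 0.0074, "z": 0.006, "yaw": 0, "hand": 0.005}, {"x": 0.0023, "y": 0.0096, "z": 0.0077, "yaw": 0, "hand": 0.005}, {"x": 0.0029, "y": 0.0117, "z": 0.0094, "yaw": 0, "hand": 0.005}, {"x": 0.0034, "y": 0.0139, "z": 0.0112, "yaw": 0, "hand": 0.005}, {"x": 0.0039, "y": 0.016, "z": 0.0129, "yaw": 0, "hand": 0.005}, {"x": 0.0044, "y": 0.0182, "z": 0.0146, "yaw": 0, "hand": 0.005}, {"x": 0.005, "y": 0.0203, "z": 0.0163, "yaw": 0, "hand": 0.005}, {"x": 0.0055, "y": 0.0225, "z": 0.0181, "yaw": 0, "hand": 0.005}, {"x": 0.006, "y": 0.0246, "z": 0.0198, "yaw": 0, "hand": 0.005}]}}

```text
time_s: 9.48
tool_pos: [0.533, 0.0308, 0.1074]
orientation: [0.786, 0.618, 0.0, 0.0]
force: [-0.6, 0.1, 2.0]
width: 0.0136
grasp_force: 35.0
```

>>> {"api": "jog_arm", "payload": {"increments": [{"x": 0.0004, "y": 0.0018, "z": 0.0014, "yaw": 0, "hand": 0.005}, {"x": 0.0008, "y": 0.0034, "z": 0.0027, "yaw": 0, "hand": 0.005}, {"x": 0.0012, "y": 0.005, "z": 0.004, "yaw": 0, "hand": 0.005}, {"x": 0.0016, "y": 0.0065, "z": 0.0052, "yaw": 0, "hand": 0.005}, {"x": 0.0019, "y": 0.0079, "z": 0.0063, "yaw": 0, "hand": 0.005}, {"x": 0.0022, "y": 0.0092, "z": 0.0074, "yaw": 0, "hand": 0.005}, {"x": 0.0025, "y": 0.0102, "z": 0.0082, "yaw": 0, "hand": 0.005}, {"x": 0.0026, "y": 0.0106, "z": 0.0085, "yaw": 0, "hand": 0.005}, {"x": 0.0026, "y": 0.0106, "z": 0.0085, "yaw": 0, "hand": 0.005}, {"x": 0.0026, "y": 0.0106, "z": 0.0085, "yaw": 0, "hand": 0.005}]}}

```text
time_s: 10.32
tool_pos: [0.5356, 0.0413, 0.1157]
orientation: [0.786, 0.618, 0.0, -0.0]
force: [-0.6, -0.2, 3.3]
width: 0.0135
grasp_force: 35.0
```

>>> {"api": "jog_arm", "payload": {"increments": [{"x": 0.0001, "y": 0.0004, "z": 0.0003, "yaw": 0, "hand": 0.005}, {"x": 0.0002, "y": 0.0008, "z": 0.0006, "yaw": 0, "hand": 0.005}, {"x": 0.0003, "y": 0.0012, "z": 0.0009, "yaw": 0, "hand": 0.005}, {"x": 0.0003, "y": 0.0012, "z": 0.0009, "yaw": 0, "hand": 0.005}]}}

```text
time_s: 10.65
tool_pos: [0.5355, 0.0414, 0.116]
orientation: [0.786, 0.618, -0.001, 0.0]
force: [1.6, -2.9, -4.4]
width: 0.0131
grasp_force: 35.4
```

>>> {"api": "jog_arm", "payload": {"increments": [{"x": 0, "y": 0, "z": 0, "yaw": 0, "hand": 0.005}, {"x": 0, "y": 0, "z": 0, "yaw": 0, "hand": 0.005}, {"x": 0, "y": 0, "z": 0, "yaw": 0, "hand": 0.005}, {"x": 0, "y": 0, "z": 0, "yaw": 0, "hand": 0.005}], "newtons": 3}}

```text
time_s: 10.98
tool_pos: [0.5355, 0.0416, 0.1162]
orientation: [0.786, 0.618, -0.001, 0.0]
force: [1.2, -4.6, -5.9]
width: 0.0139
grasp_force: 4.8
```

The slide is against its stop, because the force has reversed. Opening and rising straight up.

>>> {"api": "jog_arm", "payload": {"increments": [{"x": 0, "y": 0, "z": 0, "yaw": 0, "hand": 0.02}, {"x": 0, "y": 0, "z": 0, "yaw": 0, "hand": 0.03}, {"x": 0, "y": 0, "z": 0, "yaw": 0, "hand": 0.044}, {"x": 0, "y": -0.001, "z": 0, "yaw": 0, "hand": 0.044}, {"x": -0.0005, "y": -0.002, "z": 0.005, "yaw": 0, "hand": 0.044}, {"x": -0.0005, "y": -0.002, "z": 0.015, "yaw": 0, "hand": 0.044}, {"x": -0.0005, "y": -0.002, "z": 0.035, "yaw": 0, "hand": 0.044}, {"x": -0.0005, "y": -0.002, "z": 0.06, "yaw": 0, "hand": 0.044}, {"x": -0.0005, "y": -0.002, "z": 0.09, "yaw": 0, "hand": 0.044}, {"x": -0.005, "y": -0.025, "z": 0.125, "yaw": 0, "hand": 0.044}, {"x": -0.013, "y": -0.055, "z": 0.15, "yaw": 0, "hand": 0.044}, {"x": -0.022, "y": -0.088, "z": 0.164, "yaw": 0, "hand": 0.044}]}}

```text
time_s: 11.98
tool_pos: [0.5161, -0.0426, 0.2855]
orientation: [0.784, 0.62, 0.003, 0.002]
force: [0.7, -1.0, -0.2]
width: 0.0442
grasp_force: 0.0
```

>>> {"api": "jog_arm", "payload": {"increments": [{"x": 0, "y": 0, "z": 0, "yaw": 0, "hand": 0.044}, {"x": 0, "y": 0, "z": 0, "yaw": 0, "hand": 0.044}, {"x": 0, "y": 0, "z": 0, "yaw": 0, "hand": 0.044}, {"x": 0, "y": 0, "z": 0, "yaw": 0, "hand": 0.044}]}}

```text
time_s: 12.32
tool_pos: [0.5139, -0.0435, 0.2808]
orientation: [0.785, 0.619, 0.0, -0.0]
force: [-0.7, -1.2, 0.3]
width: 0.0438
grasp_force: 0.0
```

Run:
```python
from h import *
s=r.read_state();print(s["tool_pos"],s["force"])
a=r.get_image("wrist")[:,:,::-1]; cv2.imwrite("pics/w4.png",a)
f=lambda i:cv2.resize(i[:230,180:500],(400,288))
cv2.imwrite("pics/c4.png",np.hstack([f(cv2.imread("pics/w0.png")),f(a)]))
```

```text
[ 0.51387985 -0.04351924  0.28081027] [-0.67455356 -1.2038371   0.25127944]
```

View pics/c4.png

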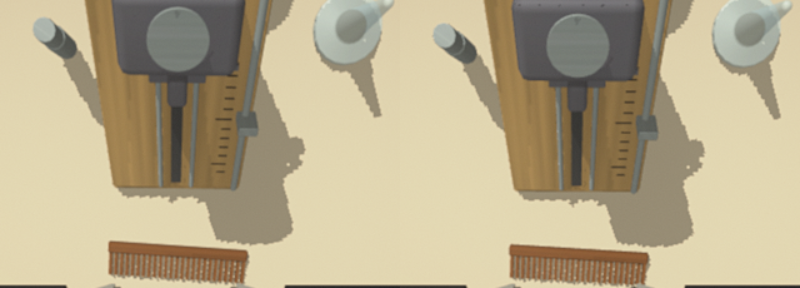

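Before (left) and after (right) match. The tab is home under the housing at (578,95), the clip is unchanged at (647,127), and the bystanders in view are in place. Handing in.

```bash
python3 -c "
from station import r
print(r.hand_in())"
```

```text
the job is handed in; nothing more can be done
None
```

I drew the slide down until its pointer was level with the clip (within about 2 mm by the camera), held it steady for 2.5 s, eased it fully home and let go. The clip and the bystanders in view look unmoved, and the job is handed in; no verdict was returned.

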